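# Fetch the carved rosette from behind the tall things in the carver's caddy

### The job

The round carved rosette that belongs in the panel's round recess is at the back of the caddy, behind the mallet, the bottle and the tin. First stand all three of these upright on the side tray, then lift out the rosette and lay it flat, carved face up, fully down in the recess, and only then put the mallet, the bottle and the tin back upright in the caddy, each where it stood before. Never tip them over, and leave the square boss behind them as it lies.

Things in the scene. Friction and masses are not known exactly. Their poses are not given: they have to be found in the camera images.
- mallet: Carver's palm mallet of dark wood standing on its head, handle up; 140 mm tall. Head 62 mm across up to 60 mm high, handle about 29 mm across from 85 to 130 mm high: grip it there. Origin at the centre of the underside, z up. About 0.3 kg. Stands in one of the three front bays of the caddy, which one varies.
- bottle: Round amber glass oil bottle, 125 mm tall: body 54 mm across up to 75 mm high, a shoulder and neck, then a black cap 34 mm across from 97 to 125 mm high: grip the cap. Origin at the centre of the underside, z up. About 0.2 kg. Stands in another front bay.
- tin: Square steel wax tin, 50 x 50 mm, 105 mm tall, the top 13 mm a lid 52 x 52 mm: grip it across two opposite sides near the top. Origin at the centre of the underside, z up, x and y square to its sides. About 0.25 kg. Stands in another front bay, turned up to 0.2 rad against the caddy. Its turn does not matter when it is put back.
- rosette: Round carved rosette of pale wood, a disc 50 mm in diameter with straight sides 24 mm high, with petals and a bud on its upper face up to 32 mm high. Origin at the centre of the underside, z up. About 0.04 kg. Lies at the back of the caddy, left or right.
- boss: Square carved boss of pale wood, 46 x 46 mm, 26 mm high, lying in the other place at the back of the caddy, 120 mm from the rosette. Origin at the centre of the underside. Leave it where it is.
- caddy: Fixed wooden stand, open front. Floor 160 (x) by 310 mm (y), 12 mm above the table; back wall 80 to 90 mm from the origin at +x, 45 mm high; side walls at y = +/-160 mm, 30 mm high. Origin: centre of its underside; x to the back, away from the robot. Front bays (inlaid squares) centred at (-38, -85), (-38, 0), (-38, 85) mm, back places at (34, -60), (34, 60) mm; things lie within 6 mm of these.
- tray: Fixed side tray of pale wood, empty, 280 mm (x) by 135 mm (y) outside, rim 18 mm high and 6 mm thick, floor 6 mm above the table. Origin at the centre of its underside on the table. Stands to the left or right of the caddy. Room for the three tall things in a row along its x, 80 mm apart.
- seat (a point): Centre of the mouth of the round recess in the dark carved panel fixed on the table on the other side of the caddy from the tray; level with the panel's face, 24 mm above the table; z up, x along the panel. Recess 60 mm in diameter, 7 mm deep, flat pale floor. Panel 190 (x) by 140 mm (y), from 70 mm at -x to 120 mm at +x of this point; mouldings and a loose wedge there (14 mm high, 90 mm off).

How it is judged:
By the outcome, as a careful person would: the job done as asked, in the order asked, and still so for the second after the job is handed in, with the robot touching nothing.
It also fails if it takes over 144 s, if anything falls off the work surface, if the arm or the gripper's body presses on something with over 40 N, if the wrist force passes 120 N, or if a joint passes its speed limit or range.

### The arm

A 7-joint arm with a two-finger parallel gripper is mounted at the origin on the work surface. World frame = base frame: x ahead of the robot, y to its left, z up, the work surface at z = 0. Lengths are in m, angles in rad, forces in N, time in s.
With the tool pointing down it reaches from about 0.35 to 0.9 m from the base axis. Payload 8.1 kg.
Tool frame: the origin (TCP) lies between the finger pads; the fingertips stand 11 mm ahead of it and the grasp point (between the pads) lies 8 mm behind it; z points along the fingers, y is the line along which they close (so a half turn about z gives the same grasp; the last joint's range is limited). The gripper opens to 92 mm and grips with 3 to 60 N. Pads are 19 mm wide; open, the fingers measure 130 mm over their backs; the gripper's body (75 mm by 190 mm) begins 47 mm behind the grasp point.
Start: joints at [1.084, 0.434, 0.025, 1.573, -0.012, 1.134, -0.075], TCP at [0.234, -0.58, 0.238] pointing down, gripper open.
Joint ranges: [-2.62, 2.62], [-0.44, 2.09], [-1.27, 1.32], [0.08, 2.57], [-1.32, 4.46], [0.12, 2], [-2.74, 2.74]. Speed limits (rad/s): [2.22, 2.22, 3.01, 3.01, 3.14, 3.14, 3.14].

### API

Orientations are given as a rotation vector (axis times angle).
In Python, from cell import observe, get_image, camera_params, sign_off gives the robot as it stands.
- The arm moves only by the shell command python3 -m pendant 'ROWS' [FORCE]. ROWS is JSON, one flat list of numbers, 7 for each row, row after row: the shift along the tool's x, y, z in m, then the turn, a rotation vector about the tool's x, y, z in rad, then the finger opening in m, from 0 to 0.0918. In form: [dx, dy, dz, rx, ry, rz, jaw, dx, dy, dz, rx, ry, rz, jaw, ...]. A call has 1 to 10 rows; each row shifts and turns the commanded pose from where the row before left it, along the tool's axes as they then stand; what a row does not reach is not made up. A row lasts 1/8 s, in which the tool goes at most 62.5 mm and 10.7 degrees, less where a joint would pass 70% of its speed; a pose out of reach is approached as far as the arm can. A call is refused whole if a number of a shift passes 0.0625 or a number of a turn 0.188, either way. A call with a gripper value outside its range is refused whole. The fingers move at their own pace and stop on an object; FORCE is the grip in N (left out, the last holds). Time passes only in rows, so rows that do not move let the fingers close. It gives the time, the measured TCP pose, the force, the opening and the grip force at its end, in the units of the state.
- observe(): the state, without advancing time (a new reading comes with each control period).
- get_image(name): name is "side" or "top"; returns the picture (384x512x3 uint8, red, green, blue); there is no depth.
- camera_params(name): a dict with "intrinsics" (3x3 intrinsics, pixels), "dist" ([k1, k2, p1, p2, k3] as OpenCV has them; the pictures are not rectified), "eye" and "rotation" of the camera in the world. Camera axes: x right, y down, z forward; pixel columns grow to the right and rows downward; lengths in m; the calibration is good to about 2 mm. A picture is of the moment at which its call begins. camera_params takes no time and is no camera call.
- sign_off(): hands the job in; it is judged then, once.
The state is a dict: "clock": time; "joints": joint angles; "dq": joint speeds; "joint_efforts": joint torques, N m; "position": TCP position; "ee_rot": TCP orientation; "force": force on the tool from outside, world axes, zero at the start; "ft_torque": the same for the moment, N m; "width": opening from 0.0 (shut) to 1.0 (fully open); "gripper_force": force on a finger pad.
Only numpy, scipy, OpenCV 4.12 (cv2) and the standard library are available. Lean on these libraries where they do the work, as an engineer would, in place of code of your own. Each camera call takes 0.05 s, during which the arm holds its last target. There are 200 camera calls.

## Working session

There is one attempt and no reset: what is moved stays moved. The work goes in short steps, Python scripts to look and compute and a shell command to move; the robot and the scene stay as the last step left them, time stands still between calls to the robot, and variables do not carry over. Pictures are saved under pics/ and viewed, at most 14 in all, crops included, and the job is handed in when it is done.

```bash
mkdir -p pics
cat > h.py <<'E'
import numpy as np, cv2
from scipy.spatial.transform import Rotation as R
from cell import observe, get_image, camera_params
def save(n,f):
    im=get_image(n); cv2.imwrite('pics/'+f,im[:,:,::-1]); return im
def ray(n,uv):
    c=camera_params(n); K=np.array(c['intrinsics'],float)
    p=cv2.undistortPoints(np.array([[uv]],float),K,np.array(c['dist'],float))[0,0]
    return np.array(c['eye'],float), np.array(c['rotation'],float)@np.array([p[0],p[1],1.])
def onz(n,uv,z):
    e,d=ray(n,uv); return e+d*(z-e[2])/d[2]
def proj(n,P):
    c=camera_params(n); Rm=np.array(c['rotation'],float).T
    t=-Rm@np.array(c['eye'],float)
    return cv2.projectPoints(np.array(P,float).reshape(-1,3),cv2.Rodrigues(Rm)[0],t,np.array(c['intrinsics'],float),np.array(c['dist'],float))[0][:,0]
E
python3 - <<'E'
from h import *
np.set_printoptions(precision=3,suppress=True)
for n in('top','side'):
    save(n,n+'0.png'); c=camera_params(n); print(c)
    print(onz(n,(256,192),0))
o=observe(); print(o); print(R.from_rotvec(o['ee_rot']).as_matrix())
E
```

```text
{'intrinsics': array([[461.507,   0.   , 251.504],
       [  0.   , 461.507, 194.263],
       [  0.   ,   0.   ,   1.   ]]), 'dist': array([0.039, 0.   , 0.   , 0.   , 0.   ]), 'eye': array([0.321, 0.005, 1.185]), 'rotation': array([-2.141,  2.098, -0.191])}Traceback (most recent call last):
  File "<stdin>", line 5, in <module>
  File "h.py", line 11, in onz
    e,d=ray(n,uv); return e+d*(z-e[2])/d[2]
                                       ~^^^
IndexError: invalid index to scalar variable.
```

View pics/top0.png

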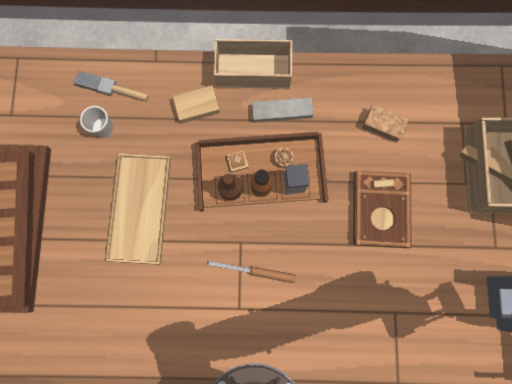

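The top view shows the tray on the left (about 138,209) and the caddy in the middle. Mallet (231,185), bottle (262,181) and tin (297,178) stand in the front bays. The boss is at (237,160), the rosette at (284,157), and the panel on the right has its recess at (382,218).

```bash
sed -i "s/np.array(c\['rotation'\],float)@/R.from_rotvec(c['rotation']).as_matrix()@/; s/np.array(c\['rotation'\],float).T/R.from_rotvec(c['rotation']).as_matrix().T/" h.py
python3 - <<'E'
from h import *
np.set_printoptions(precision=3,suppress=True)
im=get_image('top')
cv2.imwrite('pics/topz.png',cv2.resize(im[115:275,95:425,::-1],None,fx=2.4,fy=2.4,interpolation=cv2.INTER_CUBIC))
save('side','side0.png'); print(camera_params('side'))
for n in('top','side'): print(onz(n,(256,192),0))
o=observe(); print({k:o[k] for k in('clock','position','force','width')}); print(R.from_rotvec(o['ee_rot']).as_matrix())
print(proj('top',onz('top',(100,200),0.1)))
E
```

```text
{'intrinsics': array([[371.915,   0.   , 258.48 ],
       [  0.   , 371.915, 186.825],
       [  0.   ,   0.   ,   1.   ]]), 'dist': array([-0.083,  0.   ,  0.   ,  0.   ,  0.   ]), 'eye': array([0.477, 0.683, 0.606]), 'rotation': array([-0.185,  2.79 , -1.349])}
[0.552 0.005 0.   ]
[ 0.564 -0.053  0.   ]
{'clock': 0.15, 'position': array([ 0.234, -0.579,  0.237]), 'force': array([-0.059,  0.351, -0.724]), 'width': 1.0005725800354761}
[[ 0.927  0.374 -0.001]
 [ 0.374 -0.927  0.001]
 [-0.    -0.001 -1.   ]]
[[100. 200.]]
```

View pics/topz.png

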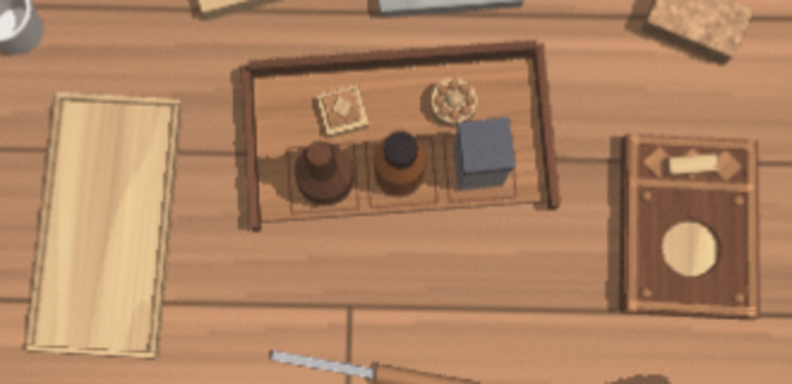

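View pics/side0.png

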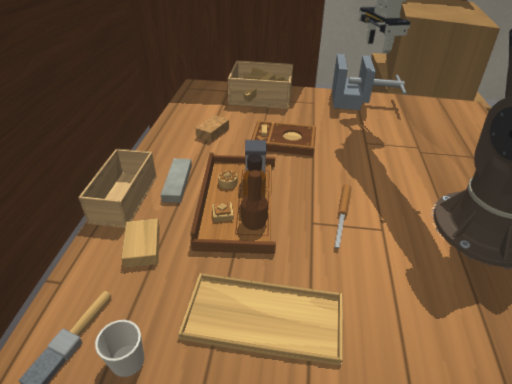

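The zoomed view shows the tray corners at (57,94), (180,100), (156,356) and (27,349). The mallet knob is at (320,153), the bottle cap at (401,148), the tin lid at (485,145), the rosette at (454,101) and the recess at (690,249). In the side view the three tall things overlap in a line near (256,190), and the gripper is at the upper right.

```bash
cat > m.py <<'E'
from h import *
np.set_printoptions(precision=4,suppress=True)
z2=lambda x,y:(95+(x+.5)/2.4-.5,115+(y+.5)/2.4-.5)
T=lambda x,y,z:onz('top',z2(x,y),z)
print('tray',[T(*p,.018)[:2] for p in((57,94),(180,100),(156,356),(27,349))])
cw=[T(240,69,.045),T(543,42,.045),T(557,208,.03),T(258,229,.03)]
print('caddy corners',[c[:2] for c in cw])
b=(cw[0]+cw[1])/2; a=(cw[0]-cw[1])[:2]; print('len',np.hypot(*a))
ay=a/np.hypot(*a); ax=np.array([ay[1],-ay[0]]); 
c=b[:2]-.09*ax; print('caddy c',c,'yaw',np.arctan2(ax[1],ax[0]))
for q in((-.038,.085),(-.038,0),(-.038,-.085),(.034,.06),(.034,-.06)): print('place',q,c+q[0]*ax+q[1]*ay)
im=get_image('top'); hsv=cv2.cvtColor(im,cv2.COLOR_RGB2HSV)
def blob(name,zpx,mask,r,z):
    u,v=z2(*zpx); M=np.zeros(mask.shape,np.uint8); cv2.circle(M,(int(u),int(v)),r,1,-1); M&=mask.astype(np.uint8)
    n,l,s,ce=cv2.connectedComponentsWithStats(M); i=1+s[1:,4].argmax()
    w=onz('top',ce[i],z); print(name,s[i,4],ce[i],w[:2]); 
    cnt=cv2.findContours((l==i).astype(np.uint8),0,2)[0][0]; rr=cv2.minAreaRect(cnt); print('  rect',rr)
V=hsv[...,2].astype(int)
for n,p in(('knob',(320,153)),('cap',(401,148)),('tin',(485,145)),('tinside',(485,180)),('ros',(454,101)),('rec',(690,249)),('boss',(343,109)),('floor',(380,100))):
    u,v=z2(*p); print(n,hsv[int(v),int(u)],end=' ')
print()
blob('cap',(401,148),V<60,12,.137)
blob('tin',(485,145),(hsv[...,0]>95)&(hsv[...,0]<135)&(V>75)&(V<255),20,.117)
pale=(V>195)
blob('rec',(690,249),V>165,15,.017)
blob('ros',(454,101),V>175,12,.04)
print('hand: knob',T(320,153,.150)[:2],'cap',T(401,148,.137)[:2],'ros',T(454,101,.036)[:2],'rec',T(690,249,.017)[:2])
print('tin',[T(*p,.117)[:2] for p in((456,126),(509,118),(514,162),(461,171))])
print('panel',[T(*p,.024)[:2] for p in((625,136),(758,142),(757,318),(624,310))])
E
python3 m.py
```

```text
tray [array([0.6426, 0.3664]), array([0.6386, 0.2325]), array([0.3626, 0.2425]), array([0.3674, 0.3769])]
caddy corners [array([0.6668, 0.165 ]), array([ 0.703 , -0.1588]), array([ 0.5252, -0.1746]), array([0.4965, 0.1405])]
len 0.3258320152730265
caddy c [ 0.5954 -0.0069] yaw 0.1113238124946875
place (-0.038, 0.085) [0.5482 0.0733]
place (-0.038, 0) [ 0.5577 -0.0111]
place (-0.038, -0.085) [ 0.5671 -0.0956]
place (0.034, 0.06) [0.6226 0.0565]
place (0.034, -0.06) [ 0.6359 -0.0628]
knob [ 10 123 114] cap [176  29  62] tin [126  12 107] tinside [ 6 15 84] ros [ 16  99 177] rec [ 16  99 206] boss [ 16  98 202] floor [ 13 123 180] 
cap 76 [259.6316 177.9868] [ 0.5585 -0.0025]
  rect ((260.212890625, 177.62872314453125), (13.23399543762207, 10.646897315979004), 84.2894058227539)
tin 381 [296.9633 175.3596] [ 0.5711 -0.0911]
  rect ((297.03045654296875, 175.27439880371094), (19.767244338989258, 19.877676010131836), 83.6598129272461)
rec 399 [381.7118 218.3308] [ 0.4866 -0.315 ]
  rect ((381.5, 218.5), (21.0, 21.0), 90.0)
ros 108 [286.3981 150.1759] [ 0.6549 -0.0707]
  rect ((286.4665222167969, 151.0057830810547), (22.68287467956543, 11.101153373718262), 35.21759033203125)
hand: knob [0.553  0.0701] cap [ 0.5624 -0.0075] ros [ 0.6383 -0.0646] rec [ 0.4863 -0.3162]
tin [array([ 0.5904, -0.0619]), array([ 0.5996, -0.1143]), array([ 0.555 , -0.1192]), array([ 0.5449, -0.0671])]
panel [array([ 0.6062, -0.2489]), array([ 0.6022, -0.39  ]), array([ 0.4147, -0.3808]), array([ 0.4198, -0.2439])]
```

```bash
cat > d.py <<'E'
import sys
from h import *
o=observe(); M=R.from_rotvec(o['ee_rot']).as_matrix(); p=np.array(o['position'])
print('t %.2f'%o['clock'],'pos',p.round(4),'yaw %.4f'%np.arctan2(M[1,0],M[0,0]),'zax',M[:,2].round(4),'w %.4f'%(o['width']*.0918),'F',np.round(o['force'],1),'grip %.1f'%o['gripper_force'])
if len(sys.argv)>3: print('delta tool',(M.T@(np.array(list(map(float,sys.argv[1:4])))-p)).round(4))
E
python3 -m pendant '[0,0,0,0,0,0.128,0.0918, 0,0,0,0,0,0.128,0.0918, 0,0,0,0,0,0.127,0.06, 0.02,-0.04,0,0,0,0,0.06, 0.023,-0.047,0,0,0,0,0.06, 0.023,-0.047,0,0,0,0,0.06, 0.023,-0.047,0,0,0,0,0.06, 0.023,-0.047,0,0,0,0,0.06, 0.023,-0.047,0,0,0,0,0.06, 0.023,-0.047,0,0,0,0,0.06]' 20
python3 -m pendant '[0.023,-0.047,0,0,0,0,0.06, 0.023,-0.047,0,0,0,0,0.06, 0.023,-0.047,0,0,0,0,0.06, 0.023,-0.047,0,0,0,0,0.06, 0.023,-0.047,0,0,0,0,0.06, 0.023,-0.047,0,0,0,0,0.06, 0,0,0,0,0,0,0.06]'
python3 d.py .552 .071 .2
```

```text
clock: 1.45
position: [0.3923, -0.2558, 0.2378]
ee_rot: [3.141, 0.001, 0.0]
force: [1.1, -0.3, -0.6]
width: 0.654
gripper_force: 0.0
clock: 2.33
position: [0.5305, 0.0295, 0.2375]
ee_rot: [-3.139, -0.012, -0.001]
force: [-0.7, 0.2, -0.3]
width: 0.651
gripper_force: 0.0
t 2.33 pos [0.5305 0.0295 0.2375] yaw 0.0074 zax [ 3.0e-04  2.2e-03 -1.0e+00] w 0.0598 F [-0.7  0.2 -0.3] grip 0.0
delta tool [ 0.0218 -0.0413  0.0376]
```

```bash
python3 -m pendant '[0.011,-0.021,0.01,0,0,0,0.06, 0.011,-0.0205,0.025,0,0,0,0.06, 0,0,0.03,0,0,0,0.06, 0,0,0.03,0,0,0,0.06, 0,0,0.022,0,0,0,0.06, 0,0,0.01,0,0,0,0.06, 0,0,0,0,0,0,0.06]'
python3 - <<'E'
from h import *
im=save('side','s1.png'); t=get_image('top')
a=cv2.resize(im[100:260,170:330,::-1],(400,400)); b=cv2.resize(t[120:220,190:330,::-1],(400,286)); c=np.zeros((400,800,3),np.uint8); c[:,:400]=a; c[:286,400:]=b; cv2.imwrite('pics/c1.png',c)
E
python3 d.py .552 .071 .111
```

```text
clock: 3.2
position: [0.5513, 0.0656, 0.1105]
ee_rot: [3.141, 0.0, -0.001]
force: [0.0, 0.3, 0.9]
width: 0.654
gripper_force: 0.0
t 3.30 pos [0.552  0.066  0.1115] yaw 0.0004 zax [ 1.1e-03  1.0e-04 -1.0e+00] w 0.0600 F [-0.3 -0.4  0.4] grip 0.0
delta tool [-0.     -0.005   0.0005]
```

View pics/c1.png

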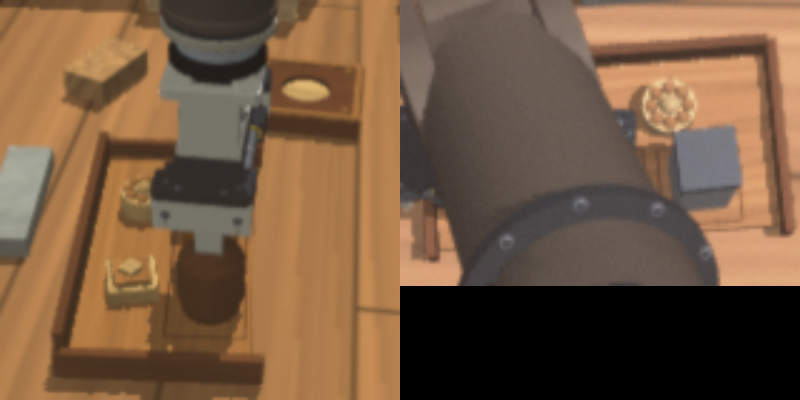

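The left half (side view) shows the fingers straddling the mallet handle, with the finger at crop (208,242) in line with the head at (210,280). The right half (top view) is mostly hidden by the arm, with the rosette clear at (668,105).

```bash
python3 -m pendant '[0,-0.005,0,0,0,0,0.06, 0,0,0,0,0,0,0.04, 0,0,0,0,0,0,0.02, 0,0,0,0,0,0,0.02, 0,0,0,0,0,0,0.02, 0,0,0,0,0,0,0.02]' 25;python3 d.py .583 .302 .17
```

```text
clock: 4.05
position: [0.5516, 0.0713, 0.1108]
ee_rot: [-3.141, -0.001, -0.0]
force: [-1.0, 0.8, 0.5]
width: 0.313
gripper_force: 25.0
t 4.05 pos [0.5516 0.0713 0.1108] yaw 0.0007 zax [ 1.e-04  1.e-04 -1.e+00] w 0.0288 F [-1.   0.8  0.5] grip 25.0
delta tool [ 0.0316 -0.2307 -0.0592]
```

```bash
python3 -m pendant '[0,0,-0.008,0,0,0,0.02, 0,0,-0.016,0,0,0,0.02, 0,0,-0.02,0,0,0,0.02, 0.0,0,-0.016,0,0,0,0.02, 0.002,-0.01,0,0,0,0,0.02, 0.003,-0.02,0,0,0,0,0.02, 0.004,-0.03,0,0,0,0,0.02, 0.005,-0.035,0,0,0,0,0.02, 0.005,-0.035,0,0,0,0,0.02, 0.005,-0.035,0,0,0,0,0.02]'
python3 -m pendant '[0.004,-0.03,0,0,0,0,0.02, 0.003,-0.02,0,0,0,0,0.02, 0.001,-0.0105,0,0,0,0,0.02, 0,-0.005,0,0,0,0,0.02, 0,0,0,0,0,0,0.02, 0,0,0,0,0,0,0.02]';python3 d.py .583 .302 .1048
```

```text
clock: 5.3
position: [0.5745, 0.2392, 0.1696]
ee_rot: [-3.142, -0.004, 0.003]
force: [0.7, 1.0, -3.3]
width: 0.313
gripper_force: 25.0
clock: 6.05
position: [0.5837, 0.3005, 0.1708]
ee_rot: [3.141, -0.001, 0.0]
force: [0.1, -0.4, -4.1]
width: 0.312
gripper_force: 25.0
t 6.05 pos [0.5837 0.3005 0.1708] yaw -0.0007 zax [ 2.e-04 -7.e-04 -1.e+00] w 0.0286 F [ 0.1 -0.4 -4.1] grip 25.0
delta tool [-0.0007 -0.0016  0.066 ]
```

```bash
python3 -m pendant '[0,0,0.01,0,0,0,0.02, 0,0,0.018,0,0,0,0.02, 0,0,0.018,0,0,0,0.02, 0,0,0.01,0,0,0,0.02, 0,0,0.005,0,0,0,0.02, 0,0,0.003,0,0,0,0.02, 0,0,0,0,0,0,0.02, 0,0,0,0,0,0,0.02]';python3 d.py .583 .302 .1048
```

```text
clock: 7.05
position: [0.5836, 0.3019, 0.1072]
ee_rot: [-3.141, -0.001, -0.001]
force: [-0.4, -0.3, -3.9]
width: 0.313
gripper_force: 25.0
t 7.05 pos [0.5836 0.3019 0.1072] yaw 0.0007 zax [ 8.e-04  3.e-04 -1.e+00] w 0.0287 F [-0.4 -0.3 -3.9] grip 25.0
delta tool [-0.0006 -0.0001  0.0024]
```

```bash
python3 -m pendant '[0,0,0.0015,0,0,0,0.02, 0,0,0.001,0,0,0,0.02, 0,0,0.0005,0,0,0,0.02, 0,0,0,0,0,0,0.02]';python3 d.py .583 .302 .1048
```

```text
clock: 7.55
position: [0.5839, 0.3019, 0.1048]
ee_rot: [-3.141, -0.001, -0.002]
force: [-2.1, -0.2, 4.6]
width: 0.312
gripper_force: 25.0
t 7.55 pos [0.5839 0.3019 0.1048] yaw 0.0006 zax [ 1.5e-03  6.0e-04 -1.0e+00] w 0.0287 F [-2.1 -0.2  4.6] grip 25.0
delta tool [-0.0009 -0.0001  0.    ]
```

```bash
python3 -m pendant '[0,0,0,0,0,0,0.06, 0,0,0,0,0,0,0.06, 0,0,0,0,0,0,0.06, 0,0,-0.02,0,0,0,0.06, 0,0,-0.03,0,0,0,0.06, 0,0,-0.02,0,0,0,0.06, -0.002,0.03,0,0,0,0,0.06, -0.004,0.045,0,0,0,0,0.06, -0.004,0.05,0,0,0,0,0.06, -0.004,0.05,0,0,0,0,0.06]'
python3 -m pendant '[-0.004,0.05,0,0,0,0,0.06, -0.003,0.045,0,0,0,0,0.06, -0.001,0.025,0,0,0,0,0.06, 0,0.0135,0,0,0,0,0.06, 0,0,0.01,0,0,0,0.06, 0,0,0.02,0,0,0,0.06, 0,0,0.0155,0,0,0,0.06, 0,0,0.01,0,0,0,0.06, 0,0,0,0,0,0,0.06]';python3 d.py .5615 -.0065 .116
python3 - <<'E'
from h import *
im=save('side','s2.png'); 
cv2.imwrite('pics/c2.png',cv2.resize(im[100:370,130:370,::-1],None,fx=2,fy=2))
E
```

```text
clock: 8.8
position: [0.5693, 0.1252, 0.1737]
ee_rot: [3.141, 0.002, 0.0]
force: [0.6, -0.9, -0.4]
width: 0.654
gripper_force: 0.0
clock: 9.93
position: [0.5611, -0.0063, 0.1173]
ee_rot: [-3.142, -0.002, 0.003]
force: [-0.3, -0.0, -0.4]
width: 0.657
gripper_force: 0.0
t 9.93 pos [ 0.5611 -0.0063  0.1173] yaw 0.0015 zax [-1.6e-03  1.0e-04 -1.0e+00] w 0.0603 F [-0.3 -0.  -0.4] grip 0.0
delta tool [0.0004 0.0002 0.0013]
```

View pics/c2.png

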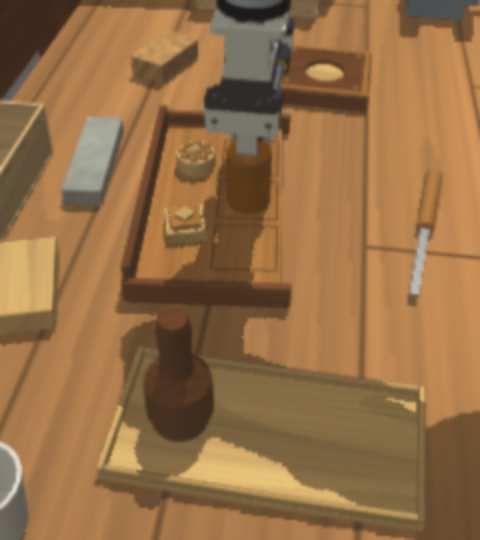

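The mallet stands upright in the tray (crop 180,390). The fingers are at the bottle's cap (crop 247,140), centred over its body at (248,180).

```bash
python3 -m pendant '[0,0,0.0013,0,0,0,0.045, 0,0,0,0,0,0,0.03, 0,0,0,0,0,0,0.025, 0,0,0,0,0,0,0.025, 0,0,0,0,0,0,0.025, 0,0,0,0,0,0,0.025]' 22;python3 d.py .503 .305 .176
```

```text
clock: 10.72
position: [0.5618, -0.0069, 0.1172]
ee_rot: [3.142, 0.001, 0.001]
force: [-0.4, -0.4, 3.6]
width: 0.363
gripper_force: 22.0
t 10.72 pos [ 0.5618 -0.0069  0.1172] yaw 0.0006 zax [ 5.e-04 -1.e-04 -1.e+00] w 0.0334 F [-0.4 -0.4  3.6] grip 22.0
delta tool [-0.0586 -0.3119 -0.0589]
```

```bash
python3 -m pendant '[0,0,-0.008,0,0,0,0.025, 0,0,-0.016,0,0,0,0.025, 0,0,-0.02,0,0,0,0.025, -0.003,-0.006,-0.016,0,0,0,0.025, -0.008,-0.015,0,0,0,0,0.025, -0.01,-0.025,0,0,0,0,0.025, -0.01,-0.033,0,0,0,0,0.025, -0.01,-0.036,0,0,0,0,0.025, -0.007,-0.036,0,0,0,0,0.025, -0.006,-0.036,0,0,0,0,0.025]'
python3 -m pendant '[-0.003,-0.036,0,0,0,0,0.025, -0.002,-0.033,0,0,0,0,0.025, 0,-0.025,0,0,0,0,0.025, 0,-0.017,0,0,0,0,0.025, 0,-0.009,0,0,0,0,0.025, 0,-0.005,0,0,0,0,0.025, 0,0,0,0,0,0,0.025, 0,0,0,0,0,0,0.025]';python3 d.py .503 .305 .1112
```

```text
clock: 11.98
position: [0.5057, 0.1822, 0.1764]
ee_rot: [3.141, 0.003, -0.002]
force: [0.9, -1.4, -1.6]
width: 0.368
gripper_force: 22.0
clock: 12.98
position: [0.5026, 0.3043, 0.1769]
ee_rot: [3.141, -0.001, 0.0]
force: [-0.1, -0.2, -0.4]
width: 0.366
gripper_force: 22.0
t 12.97 pos [0.5026 0.3043 0.1769] yaw -0.0004 zax [ 1.e-04 -5.e-04 -1.e+00] w 0.0336 F [-0.1 -0.2 -0.4] grip 22.0
delta tool [ 0.0004 -0.0008  0.0657]
```

```bash
python3 - <<'E'
from h import *
im=save('side','s3.png'); 
cv2.imwrite('pics/c3.png',cv2.resize(im[100:370,130:370,::-1],None,fx=2,fy=2))
E
python3 d.py
```

```text
t 13.03 pos [0.5026 0.3043 0.1769] yaw -0.0004 zax [ 1.e-04 -5.e-04 -1.e+00] w 0.0334 F [ 0.3 -1.3 -1.2] grip 22.0
```

View pics/c3.png

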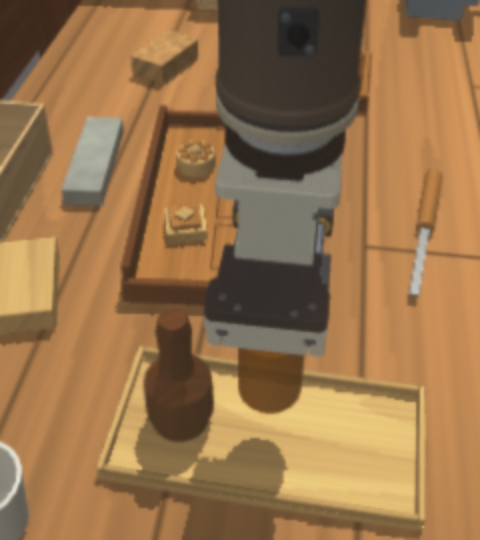

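The bottle hangs upright in the gripper (crop 270,380) above the tray, clear of the mallet (180,390).

```bash
python3 -m pendant '[0,0,0.01,0,0,0,0.025, 0,0,0.018,0,0,0,0.025, 0,0,0.018,0,0,0,0.025, 0,0,0.01,0,0,0,0.025, 0,0,0.005,0,0,0,0.025, 0,0,0.0025,0,0,0,0.025, 0,0,0,0,0,0,0.025, 0,0,0.0015,0,0,0,0.025, 0,0,0,0,0,0,0.025]';python3 d.py .503 .305 .1112
```

```text
clock: 14.15
position: [0.5024, 0.3052, 0.1121]
ee_rot: [-3.141, -0.001, -0.0]
force: [0.1, 0.1, -1.0]
width: 0.363
gripper_force: 22.0
t 14.15 pos [0.5024 0.3052 0.1121] yaw 0.0007 zax [ 3.e-04  1.e-04 -1.e+00] w 0.0334 F [ 0.1  0.1 -1. ] grip 22.0
delta tool [0.0006 0.0002 0.0009]
```

```bash
python3 -m pendant '[0,0,0.001,0,0,0,0.025, 0,0,0,0,0,0,0.025, 0,0,0,0,0,0,0.025]';python3 d.py .503 .305 .1112
```

```text
clock: 14.52
position: [0.5026, 0.3052, 0.1112]
ee_rot: [-3.141, -0.001, -0.001]
force: [-0.0, -1.0, 3.8]
width: 0.363
gripper_force: 22.0
t 14.53 pos [0.5026 0.3052 0.1112] yaw 0.0006 zax [ 4.e-04  2.e-04 -1.e+00] w 0.0333 F [-0.  -1.   3.8] grip 22.0
delta tool [ 0.0004  0.0002 -0.    ]
```

```bash
python3 -m pendant '[0,0,0,0,0,0,0.06, 0,0,0,0,0,0,0.06, 0,0,0,0,0,0,0.06, 0,0,-0.02,0,0,0,0.06, 0,0,-0.03,0,0,0,0.06, 0,0,-0.02,0,0,0,0.06, 0.004,0.025,0,0,0,0,0.06, 0.008,0.045,0,0,0,0,0.06, 0.009,0.05,0,0,0,0,0.06, 0.009,0.05,0,0,0,0,0.08]'
python3 -m pendant '[0.009,0.05,0,0,0,0,0.08, 0.009,0.05,0,0,0,0,0.08, 0.009,0.05,0,0,0,0,0.08, 0.008,0.045,0,0,0,0,0.08, 0.004,0.021,0,0,0,0,0.08, 0,0.01,0,0,0,-0.075,0.08, 0,0,0,0,0,-0.07,0.08, 0,0,0,0,0,0,0.08]';python3 d.py .572 -.091 .15
```

```text
clock: 15.78
position: [0.5327, 0.1337, 0.1809]
ee_rot: [-3.142, -0.002, -0.0]
force: [-0.4, -0.2, -0.0]
width: 0.72
gripper_force: 0.0
clock: 16.77
position: [0.5716, -0.0909, 0.1808]
ee_rot: [-3.133, -0.228, 0.0]
force: [-1.0, 0.2, 0.9]
width: 0.871
gripper_force: 0.0
t 16.77 pos [ 0.5716 -0.0909  0.1808] yaw 0.1450 zax [-2.e-04  1.e-04 -1.e+00] w 0.0799 F [-1.   0.2  0.9] grip 0.0
delta tool [0.0004 0.0001 0.0308]
```

```bash
python3 -m pendant '[0,0,0.01,0,0,0,0.08, 0,0,0.02,0,0,0,0.08, 0,0,0.025,0,0,0,0.08, 0,0,0.017,0,0,0,0.08, 0,0,0.008,0,0,0,0.08, 0,0,0.002,0,0,0,0.08, 0,0,0,0,0,0,0.08]'
python3 - <<'E'
from h import *
im=save('side','s4.png'); t=get_image('top')
a=cv2.resize(im[100:260,170:330,::-1],(400,400)); b=cv2.resize(t[120:280,95:330,::-1],(400,272)); c=np.zeros((400,800,3),np.uint8); c[:,:400]=a; c[:272,400:]=b; cv2.imwrite('pics/c4.png',c)
E
python3 d.py .572 -.091 .099
```

```text
clock: 17.65
position: [0.5721, -0.0908, 0.0994]
ee_rot: [3.133, 0.229, 0.001]
force: [0.4, -0.8, -0.8]
width: 0.874
gripper_force: 0.0
t 17.75 pos [ 0.5722 -0.0908  0.0996] yaw 0.1456 zax [ 1.2e-03 -2.0e-04 -1.0e+00] w 0.0797 F [-0.   0.  -0.6] grip 0.0
delta tool [-0.0002  0.0001  0.0006]
```

View pics/c4.png

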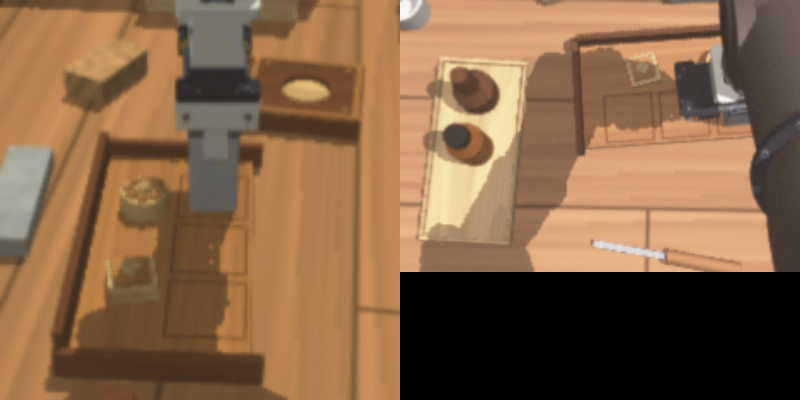

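The left half shows the fingers straddling the tin, with the finger at crop (215,140) centred on it. The right half shows the mallet (470,88) and the bottle (462,140) standing on the tray. The tin comes next.

```bash
python3 -m pendant '[0,0,0,0,0,0,0.065, 0,0,0,0,0,0,0.052, 0,0,0,0,0,0,0.045, 0,0,0,0,0,0,0.045, 0,0,0,0,0,0,0.045]' 25;python3 d.py .423 .308 .16
```

```text
clock: 18.38
position: [0.5717, -0.0909, 0.099]
ee_rot: [3.133, 0.229, 0.0]
force: [0.4, 0.2, 1.7]
width: 0.562
gripper_force: 24.9
t 18.38 pos [ 0.5717 -0.0909  0.099 ] yaw 0.1457 zax [ 2.e-04 -1.e-04 -1.e+00] w 0.0516 F [0.4 0.2 1.7] grip 24.9
delta tool [-0.0892 -0.4162 -0.0611]
```

```bash
python3 -m pendant '[0,0,-0.008,0,0,0,0.045, 0,0,-0.016,0,0,0,0.045, 0,0,-0.02,0,0,0,0.045, -0.003,-0.006,-0.016,0,0,0,0.045, -0.008,-0.016,0,0,0,0,0.045, -0.012,-0.028,0,0,0,0,0.045, -0.012,-0.037,0,0,0,0,0.045, -0.012,-0.039,0,0,0,0,0.045, -0.012,-0.039,0,0,0,0,0.045, -0.01,-0.039,0,0,0,0,0.045]'
python3 -m pendant '[-0.008,-0.039,0,0,0,0,0.045, -0.006,-0.039,0,0,0,0,0.045, -0.004,-0.037,0,0,0,0,0.045, -0.002,-0.035,0,0,0,0,0.045, 0,-0.028,0,0,0,0,0.045, 0,-0.019,0,0,0,0,0.045, 0,-0.01,0,0,0,0,0.045, 0,-0.005,0,0,0,0,0.045, 0,0,0,0,0,0,0.045, 0,0,0,0,0,0,0.045]';python3 d.py .423 .308 .093
```

```text
clock: 19.62
position: [0.4714, 0.1028, 0.1585]
ee_rot: [3.133, 0.23, -0.002]
force: [0.6, -0.1, -2.1]
width: 0.564
gripper_force: 24.9
clock: 20.88
position: [0.4235, 0.3069, 0.1588]
ee_rot: [3.133, 0.227, -0.0]
force: [0.3, 0.2, -2.1]
width: 0.564
gripper_force: 24.9
t 20.88 pos [0.4235 0.3069 0.1588] yaw 0.1445 zax [ 0.e+00 -6.e-04 -1.e+00] w 0.0518 F [ 0.3  0.2 -2.1] grip 24.9
delta tool [-0.0003 -0.0012  0.0658]
```

```bash
python3 -m pendant '[0,0,0.01,0,0,0,0.045, 0,0,0.018,0,0,0,0.045, 0,0,0.018,0,0,0,0.045, 0,0,0.01,0,0,0,0.045, 0,0,0.005,0,0,0,0.045, 0,0,0.0025,0,0,0,0.045, 0,0,0,0,0,0,0.045, 0,0,0.0015,0,0,0,0.045, 0,0,0.0008,0,0,0,0.045, 0,0,0,0,0,0,0.045]';python3 d.py .423 .308 .093
```

```text
clock: 22.12
position: [0.4232, 0.3078, 0.0931]
ee_rot: [3.133, 0.229, 0.0]
force: [-0.8, -0.5, -1.5]
width: 0.561
gripper_force: 24.9
t 22.12 pos [0.4232 0.3078 0.0931] yaw 0.1457 zax [ 1.e-04  0.e+00 -1.e+00] w 0.0515 F [-0.8 -0.5 -1.5] grip 24.9
delta tool [-0.0002 -0.0002  0.0001]
```

```bash
python3 -m pendant '[0,0,0.0007,0,0,0,0.045, 0,0,0,0,0,0,0.045, 0,0,0,0,0,0,0.08, 0,0,0,0,0,0,0.08, 0,0,0,0,0,0,0.08]';python3 d.py
python3 -m pendant '[0,0,-0.02,0,0,0,0.08, 0,0,-0.03,0,0,0,0.08, 0,0,-0.03,0,0,0,0.08, 0,0,0,0,0,0.145,0.08, 0,0,0,0,0,0,0.065]'; python3 d.py .6375 -.064 .17
python3 - <<'E'
from h import *
np.set_printoptions(precision=4,suppress=True)
im=save('side','s5.png'); t=save('top','t5.png')
a=cv2.resize(im[110:270,170:330,::-1],(400,400),interpolation=cv2.INTER_CUBIC); b=cv2.resize(t[130:230,260:420,::-1],(400,250),interpolation=cv2.INTER_CUBIC); c=np.zeros((400,800,3),np.uint8); c[:,:400]=a; c[:250,400:]=b; cv2.imwrite('pics/c5.png',c)
E
```

```text
clock: 22.75
position: [0.4232, 0.3079, 0.0924]
ee_rot: [-3.133, -0.229, -0.0]
force: [0.1, 0.5, -1.5]
width: 0.835
gripper_force: 0.0
t 22.75 pos [0.4232 0.3079 0.0924] yaw 0.1457 zax [ 0.  0. -1.] w 0.0767 F [ 0.1  0.5 -1.5] grip 0.0
clock: 23.38
position: [0.4233, 0.3079, 0.1726]
ee_rot: [-3.142, -0.002, -0.001]
force: [-0.4, 0.1, -0.0]
width: 0.805
gripper_force: 0.0
t 23.38 pos [0.4233 0.3079 0.1726] yaw 0.0014 zax [ 6.e-04  1.e-04 -1.e+00] w 0.0739 F [-0.4  0.1 -0. ] grip 0.0
delta tool [0.2137 0.3722 0.0027]
```

View pics/c5.png

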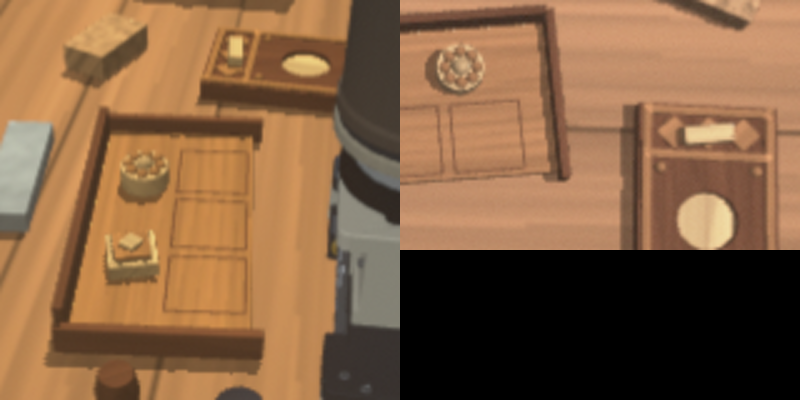

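The side crop shows the rosette with its top rim centred at about (145,167), and the recess mouth at (306,65). The top crop shows the rosette at (461,69) and the recess at (707,221); nothing else stands in the caddy except the boss.

Run:
```python
from h import *
np.set_printoptions(precision=4,suppress=True)
s=lambda x,y:(170+(x+.5)/2.5-.5,110+(y+.5)/2.5-.5)
t=lambda x,y:(260+(x-400+.5)/2.5-.5,130+(y+.5)/2.5-.5)
print('ros',onz('top',t(461,69),.036),onz('side',s(145,167),.036))
print('rec',onz('side',s(306,65),.024),onz('top',t(707,220.5),.0205))
im=cv2.imread('pics/s5.png'); tp=cv2.imread('pics/t5.png')
V=cv2.cvtColor(tp,cv2.COLOR_BGR2HSV)[...,2]
M=np.zeros_like(V); cv2.circle(M,(382,218),16,255,-1); M[V<150]=0
c=max(cv2.findContours(M,0,1)[0],key=cv2.contourArea); e=cv2.fitEllipse(c); print(e, onz('top',e[0],.0205))
```

```text
ros [ 0.637  -0.0652  0.036 ] [ 0.638  -0.0608  0.036 ]
rec [ 0.4859 -0.3103  0.024 ] [ 0.4873 -0.3161  0.0205]
((381.6004333496094, 218.19509887695312), (21.53144645690918, 22.70037841796875), 140.7294464111328) [ 0.4865 -0.3138  0.0205]
```

```bash
python3 - <<'E'
from h import *
np.set_printoptions(precision=4,suppress=True)
print('cap true .5026 .3052',onz('top',(127.7,199.2),.131),'mallet true .5838 .3019',onz('top',(130.4,163.9),.146))
# side view s3/c3 mallet knob top crop (174,318) scale2 off(130,100)
print('mallet side',onz('side',(130+174.5/2-.5,100+318.5/2-.5),.146))
E
python3 -m pendant '[0.01,0.018,0,0,0,0,0.065, 0.02,0.036,0,0,0,0,0.065, 0.025,0.043,0,0,0,0,0.065, 0.027,0.046,0,0,0,0,0.065, 0.027,0.046,0,0,0,0,0.065, 0.027,0.046,0,0,0,0,0.065, 0.026,0.045,0,0,0,0,0.065, 0.025,0.043,0,0,0,0,0.065, 0.018,0.031,0,0,0,0,0.065, 0.009,0.017,0,0,0,0,0.065]'
python3 -m pendant '[0,0,0.015,0,0,0,0.065, 0,0,0.03,0,0,0,0.065, 0,0,0.03,0,0,0,0.065, 0,0,0.02,0,0,0,0.065, 0,0,0.01,0,0,0,0.065, 0,0,0,0,0,0,0.065]'
python3 d.py .6375 -.064 .033
```

```text
cap true .5026 .3052 [0.5034 0.3022 0.131 ] mallet true .5838 .3019 [0.5839 0.2975 0.146 ]
mallet side [0.5834 0.3009 0.146 ]
clock: 24.72
position: [0.6377, -0.0652, 0.1715]
ee_rot: [3.141, 0.001, -0.002]
force: [0.5, -0.7, -0.3]
width: 0.706
gripper_force: 0.0
clock: 25.48
position: [0.6366, -0.0616, 0.0666]
ee_rot: [-3.141, -0.004, 0.003]
force: [1.1, -0.1, -0.3]
width: 0.709
gripper_force: 0.0
t 25.48 pos [ 0.6366 -0.0616  0.0666] yaw 0.0025 zax [-1.7e-03  7.0e-04 -1.0e+00] w 0.0651 F [ 1.1 -0.1 -0.3] grip 0.0
delta tool [0.001  0.0024 0.0336]
```

```bash
python3 -m pendant '[0.001,0.001,0.015,0,0,0,0.065, 0,0,0.012,0,0,0,0.065, 0,0,0.006,0,0,0,0.065, 0,0,0,0,0,0,0.065]'
python3 - <<'E'
from h import *
im=save('side','s6.png')
cv2.imwrite('pics/c6.png',cv2.resize(im[100:240,180:340,::-1],(640,560),interpolation=cv2.INTER_CUBIC))
E
python3 d.py .6375 -.0625 .033
```

```text
clock: 25.98
position: [0.6381, -0.064, 0.0338]
ee_rot: [-3.142, -0.001, 0.002]
force: [0.6, 0.4, 0.5]
width: 0.704
gripper_force: 0.0
t 26.02 pos [ 0.6384 -0.064   0.0343] yaw 0.0007 zax [-2.e-04  0.e+00 -1.e+00] w 0.0650 F [0.6 0.2 0.5] grip 0.0
delta tool [-0.0009 -0.0015  0.0013]
```

View pics/c6.png

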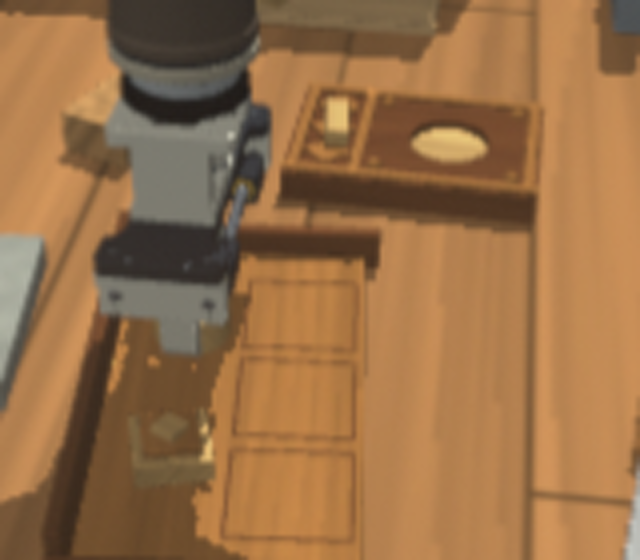

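Run:
```python
from h import *
f=lambda P:((proj('side',P)-[180,100]+.5)*4-.5).round(1)
print(f([.6384,-.064,.036]),f([.6384,-.031,.025]),f([.6384+.0095,-.031,.025]),f([.6384-.0095,-.031,.025]),f([.6384-.025,-.064,.03]))
```

```text
[[192.6 304.5]] [[183.3 349.8]] [[168.4 348.4]] [[198.2 351.2]] [[231.4 315.5]]
```

The near finger at crop (179,335) hides most of the rosette. Its visible right edge at about (232,330) matches the projected edge (231), so the gripper is centred on it.

```bash
python3 -m pendant '[0,-0.0015,0.0013,0,0,0,0.06, 0,0,0,0,0,0,0.05, 0,0,0,0,0,0,0.044, 0,0,0,0,0,0,0.044, 0,0,0,0,0,0,0.044]' 12;python3 d.py .486 -.3115 .085
```

```text
clock: 26.65
position: [0.6386, -0.0624, 0.0334]
ee_rot: [-3.142, -0.001, -0.001]
force: [-0.3, 0.6, 2.1]
width: 0.539
gripper_force: 12.0
t 26.65 pos [ 0.6386 -0.0624  0.0334] yaw 0.0008 zax [ 4.e-04  0.e+00 -1.e+00] w 0.0495 F [-0.3  0.6  2.1] grip 12.0
delta tool [-0.1528  0.249  -0.0517]
```

```bash
python3 -m pendant '[0,0,-0.01,0,0,0,0.044, 0,0,-0.02,0,0,0,0.044, 0,0,-0.02,0,0,0,0.044, -0.007,0.012,-0.01,0,0,0,0.044, -0.014,0.023,0,0,0,0,0.044, -0.02,0.033,0,0,0,0,0.044, -0.022,0.036,0,0,0,0,0.044, -0.022,0.036,0,0,0,0,0.044, -0.022,0.036,0,0,0,0,0.044, -0.02,0.033,0,0,0,0,0.044]'
python3 -m pendant '[-0.015,0.024,0,0,0,0,0.044, -0.008,0.012,0,0,0,0,0.044, -0.003,0.004,0,0,0,0,0.044, 0,0,0.01,0,0,0,0.044, 0,0,0.01,0,0,0,0.044, 0,0,0.005,0,0,0,0.044, 0,0,0,0,0,0,0.044]'
python3 d.py .486 -.3115 .039
python3 - <<'E'
from h import *
im=save('side','s7.png'); t=get_image('top')
a=cv2.resize(im[80:200,230:350,::-1],(400,400),interpolation=cv2.INTER_CUBIC); b=cv2.resize(t[150:270,330:450,::-1],(400,400),interpolation=cv2.INTER_CUBIC); cv2.imwrite('pics/c7.png',np.hstack([a,b]))
E
```

```text
clock: 27.9
position: [0.5097, -0.2739, 0.0936]
ee_rot: [3.141, -0.001, -0.0]
force: [0.2, -0.4, 0.0]
width: 0.54
gripper_force: 12.0
clock: 28.78
position: [0.4856, -0.3109, 0.0674]
ee_rot: [-3.141, -0.002, 0.002]
force: [0.8, -0.7, -0.4]
width: 0.537
gripper_force: 12.0
t 28.77 pos [ 0.4856 -0.3109  0.0674] yaw 0.0016 zax [-1.1e-03  7.0e-04 -1.0e+00] w 0.0493 F [ 0.8 -0.7 -0.4] grip 12.0
delta tool [0.0005 0.0006 0.0284]
```

View pics/c7.png

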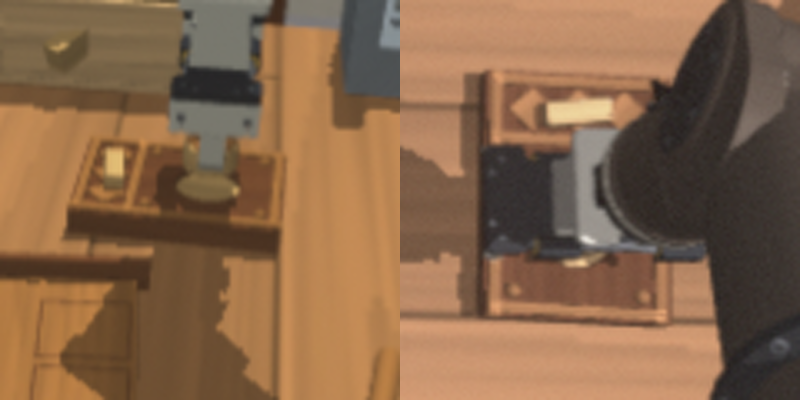

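The left half shows the rosette in the gripper (crop 186–238, about 150) just above the recess ellipse, centred at about (208,188). The right half shows the gripper over the panel, with the recess largely hidden.

Run:
```python
from h import *
f=lambda P:((proj('side',P)-[230,80]+.5)*400/120-.5).round(1)
th=np.linspace(0,2*np.pi,60)
C=np.c_[.486+.03*np.cos(th),-.3115+.03*np.sin(th),0*th+.024]; E=f(C); print('mouth proj',E.min(0),E.max(0))
F=C.copy(); F[:,2]=.017; E=f(F); print('floor proj',E.min(0),E.max(0))
im=cv2.imread('pics/s5.png'); a=im[80:200,230:350]
for nm in('s5','s2'):
  V=cv2.cvtColor(cv2.imread('pics/%s.png'%nm)[80:200,230:350],cv2.COLOR_BGR2HSV)[...,2]
  M=(V>150).astype(np.uint8); M2=np.zeros_like(M); cv2.rectangle(M2,(50,47),(76,65),1,-1); M&=M2
  n,l,s,c=cv2.connectedComponentsWithStats(M); i=1+s[1:,4].argmax(); print('pale floor px',s[i,:2]*3.333,(s[i,:2]+s[i,2:4])*3.333, c[i]*3.333)
```

```text
mouth proj [175.5 169.8] [240.8 203.2]
floor proj [175.1 176.3] [240.1 209.9]
pale floor px [176.649 173.316] [239.976 203.313] [206.33833846 186.648     ]
pale floor px [176.649 173.316] [239.976 203.313] [206.352696 186.24804 ]
```

```bash
python3 -m pendant '[0.0005,0.001,0.008,0,0,0,0.044, 0,0,0.01,0,0,0,0.044, 0,0,0.004,0,0,0,0.044, 0,0,0.002,0,0,0,0.044, 0,0,0,0,0,0,0.044]'
python3 d.py .486 -.3125 .0384
python3 -m pendant '[0,0,0.002,0,0,0,0.044, 0,0,0.002,0,0,0,0.044, 0,0,0,0,0,0,0.044]'
python3 d.py .486 -.3125 .0384
```

```text
clock: 29.5
position: [0.4862, -0.3126, 0.0441]
ee_rot: [-3.142, -0.001, 0.0]
force: [0.7, -0.2, 0.6]
width: 0.541
gripper_force: 12.0
t 29.50 pos [ 0.4862 -0.3126  0.0441] yaw 0.0007 zax [-1.e-04  0.e+00 -1.e+00] w 0.0497 F [ 0.7 -0.2  0.6] grip 12.0
delta tool [-0.0002 -0.0001  0.0057]
clock: 29.88
position: [0.4861, -0.3126, 0.04]
ee_rot: [-3.142, -0.001, 0.0]
force: [-0.4, 0.1, 0.2]
width: 0.537
gripper_force: 12.0
t 29.88 pos [ 0.4861 -0.3126  0.04  ] yaw 0.0007 zax [-2.e-04  1.e-04 -1.e+00] w 0.0493 F [-0.4  0.1  0.2] grip 12.0
delta tool [-0.0001 -0.0001  0.0016]
```

```bash
python3 -m pendant '[0,0,0.001,0,0,0,0.044, 0,0,0.0006,0,0,0,0.044, 0,0,0,0,0,0,0.044]'
python3 d.py
python3 -m pendant '[0,0,0,0,0,0,0.06, 0,0,0,0,0,0,0.06, 0,0,0,0,0,0,0.06, 0,0,-0.02,0,0,0,0.06, 0,0,-0.03,0,0,0,0.06, 0,-0.04,-0.04,0,0,0,0.06, 0,-0.05,-0.04,0,0,0,0.06, 0,-0.055,0,0,0,0,0.06, 0,-0.055,0,0,0,0,0.06, 0,-0.055,0,0,0,-0.145,0.08]'
python3 - <<'E'
from h import *
im=save('side','s8.png'); t=save('top','t8.png')
a=cv2.resize(im[90:190,240:340,::-1],(400,400),interpolation=cv2.INTER_CUBIC); b=cv2.resize(t[160:260,330:430,::-1],(400,400),interpolation=cv2.INTER_CUBIC); cv2.imwrite('pics/c8.png',np.hstack([a,b]))
E
python3 d.py .4232 .3079 .17
```

```text
clock: 30.25
position: [0.4861, -0.3126, 0.0385]
ee_rot: [3.142, 0.001, -0.0]
force: [-0.3, 0.2, -1.2]
width: 0.539
gripper_force: 12.0
t 30.25 pos [ 0.4861 -0.3126  0.0385] yaw 0.0007 zax [-0.e+00 -1.e-04 -1.e+00] w 0.0495 F [-0.3  0.2 -1.2] grip 12.0
clock: 31.5
position: [0.4859, -0.0571, 0.168]
ee_rot: [3.133, 0.232, 0.002]
force: [0.7, 0.5, -0.1]
width: 0.718
gripper_force: 0.0
t 31.60 pos [ 0.486  -0.052   0.1681] yaw 0.1583 zax [ 0.001   0.0026 -1.    ] w 0.0733 F [-0.3 -1.1 -0.4] grip 0.0
delta tool [-0.0053 -0.3653 -0.001 ]
```

View pics/c8.png

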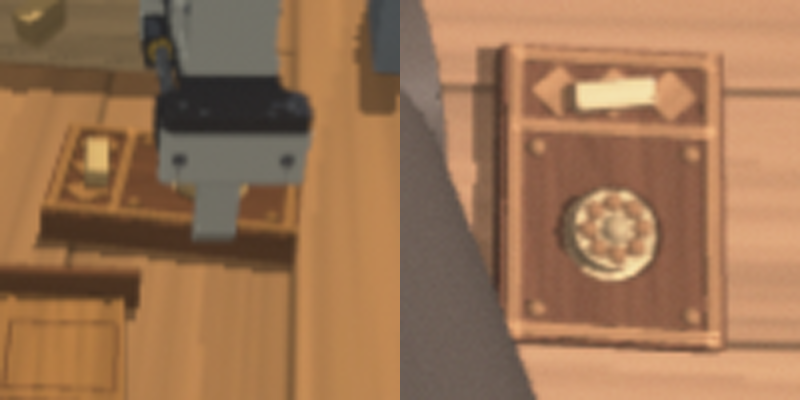

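The right half (top view) shows the rosette lying level inside the recess at (612,235), carved face up. In the left half the gripper still hides it. Next I return the tin.

```bash
python3 -m pendant '[0,-0.02,0,0,0,0,0.08, 0,-0.035,0,0,0,0,0.08, 0,-0.05,0,0,0,0,0.08, 0,-0.05,0,0,0,0,0.08, 0,-0.05,0,0,0,0,0.08, -0.002,-0.05,0,0,0,0,0.08, -0.001,-0.045,0,0,0,0,0.08, -0.001,-0.035,0,0,0,0,0.08, 0,-0.015,0,0,0,0,0.08, 0,0,0,0,0,0,0.08]';python3 d.py .4232 .3079 .0925
```

```text
clock: 32.85
position: [0.4312, 0.2869, 0.1674]
ee_rot: [3.133, 0.23, -0.0]
force: [-0.5, -0.2, -0.2]
width: 0.868
gripper_force: 0.0
t 32.85 pos [0.4312 0.2869 0.1674] yaw 0.1465 zax [-1.e-04 -3.e-04 -1.e+00] w 0.0797 F [-0.5 -0.2 -0.2] grip 0.0
delta tool [-0.0049 -0.0219  0.0749]
```

Run:
```python
from h import *
im=save('side','s9.png')
cv2.imwrite('pics/c9.png',np.hstack([cv2.resize(im[90:190,240:340,::-1],(400,400),interpolation=cv2.INTER_CUBIC),cv2.resize(im[180:380,150:350,::-1],(400,400))]))
```

```text
(no output)
```

View pics/c9.png

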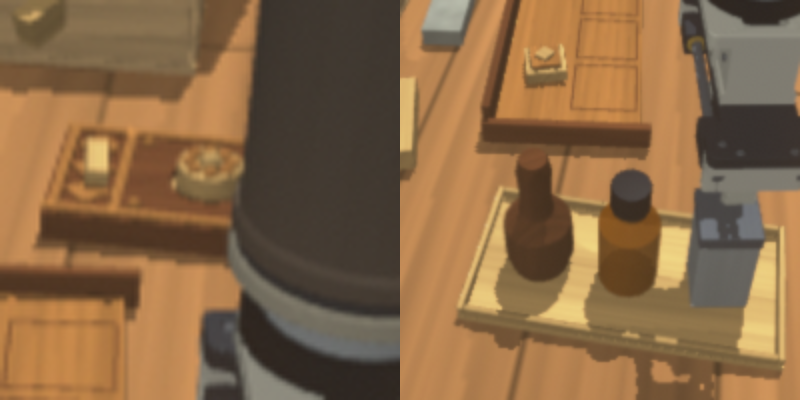

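The left half shows the rosette seated in the panel (208,170) with the rim level and part of its side hidden by the recess. The right half shows the mallet (540,220), the bottle (630,240) and the tin (727,250) all upright on the tray.

```bash
python3 -m pendant '[-0.003,-0.012,0,0,0,0,0.08, -0.002,-0.01,0,0,0,0,0.08, 0,0,0.01,0,0,0,0.08, 0,0,0.02,0,0,0,0.08, 0,0,0.022,0,0,0,0.08, 0,0,0.015,0,0,0,0.08, 0,0,0.0065,0,0,0,0.08, 0,0,0.001,0,0,0,0.08, 0,0,0,0,0,0,0.08]';python3 d.py .4232 .3079 .0925
```

```text
clock: 34.02
position: [0.4233, 0.3082, 0.0935]
ee_rot: [-3.133, -0.229, -0.001]
force: [1.2, -0.2, 0.3]
width: 0.87
gripper_force: 0.0
t 34.02 pos [0.4233 0.3082 0.0935] yaw 0.1457 zax [ 7.e-04  5.e-04 -1.e+00] w 0.0799 F [ 1.2 -0.2  0.3] grip 0.0
delta tool [-0.0002  0.0003  0.001 ]
```

Grip, then lift, and begin the way back.

```bash
python3 -m pendant '[0,0,0.001,0,0,0,0.065, 0,0,0,0,0,0,0.052, 0,0,0,0,0,0,0.045, 0,0,0,0,0,0,0.045, 0,0,0,0,0,0,0.045]' 25;python3 d.py
python3 -m pendant '[0,0,-0.008,0,0,0,0.045, 0,0,-0.018,0,0,0,0.045, 0,0,-0.022,0,0,0,0.045, 0,0.006,-0.018,0,0,0,0.045, 0,0.016,0,0,0,0,0.045, 0.002,0.028,0,0,0,0,0.045, 0.004,0.037,0,0,0,0,0.045, 0.006,0.039,0,0,0,0,0.045, 0.01,0.039,0,0,0,0,0.045, 0.011,0.039,0,0,0,0,0.045]'
python3 -m pendant '[0.011,0.039,0,0,0,0,0.045, 0.011,0.039,0,0,0,0,0.045, 0.011,0.037,0,0,0,0,0.045, 0.01,0.035,0,0,0,0,0.045, 0.007,0.028,0,0,0,0,0.045, 0.004,0.019,0,0,0,0,0.045, 0.002,0.01,0,0,0,0,0.045, 0,0.005,0,0,0,0,0.045, 0,0,0,0,0,0,0.045, 0,0,0,0,0,0,0.045]';python3 d.py .5717 -.0909 .1
```

```text
clock: 34.65
position: [0.4232, 0.3079, 0.0922]
ee_rot: [3.133, 0.229, 0.0]
force: [-0.9, -0.7, 1.5]
width: 0.564
gripper_force: 25.0
t 34.65 pos [0.4232 0.3079 0.0922] yaw 0.1456 zax [ 2.e-04 -0.e+00 -1.e+00] w 0.0518 F [-0.9 -0.7  1.5] grip 25.0
clock: 35.9
position: [0.4849, 0.108, 0.1573]
ee_rot: [3.132, 0.227, -0.002]
force: [0.2, 0.1, -1.2]
width: 0.562
gripper_force: 25.0
clock: 37.15
position: [0.5714, -0.0896, 0.1582]
ee_rot: [-3.133, -0.231, -0.0]
force: [0.8, 0.5, -2.2]
width: 0.568
gripper_force: 25.0
t 37.15 pos [ 0.5714 -0.0896  0.1582] yaw 0.1471 zax [ 0.e+00  4.e-04 -1.e+00] w 0.0522 F [ 0.8  0.5 -2.2] grip 25.0
delta tool [0.0002 0.0013 0.0582]
```

```bash
python3 -m pendant '[0,0.001,0.01,0,0,0,0.045, 0,0,0.016,0,0,0,0.045, 0,0,0.016,0,0,0,0.045, 0,0,0.008,0,0,0,0.045, 0,0,0.005,0,0,0,0.045, 0,0,0.0025,0,0,0,0.045, 0,0,0,0,0,0,0.045, 0,0,0.001,0,0,0,0.045, 0,0,0.0005,0,0,0,0.045, 0,0,0,0,0,0,0.045]';python3 d.py .5717 -.0909 .0982
```

```text
clock: 38.4
position: [0.5717, -0.0917, 0.0992]
ee_rot: [3.133, 0.229, 0.0]
force: [-0.9, -0.3, -2.1]
width: 0.563
gripper_force: 25.0
t 38.40 pos [ 0.5717 -0.0917  0.0992] yaw 0.1457 zax [ 2.e-04 -1.e-04 -1.e+00] w 0.0517 F [-0.9 -0.3 -2.1] grip 25.0
delta tool [ 0.0001 -0.0008  0.001 ]
```

```bash
python3 -m pendant '[0,-0.0006,0.001,0,0,0,0.045, 0,0,0,0,0,0,0.045]'; python3 d.py
python3 -m pendant '[0,0,0,0,0,0,0.08, 0,0,0,0,0,0,0.08, 0,0,0,0,0,0,0.08, 0,0,-0.02,0,0,0,0.08, 0,0,-0.03,0,0,0,0.08, 0,0,-0.03,0,0,0.075,0.07, 0,0,0,0,0,0.0707,0.06, 0,-0.03,0,0,0,0,0.06, -0.006,-0.045,0,0,0,0,0.06, -0.009,-0.05,0,0,0,0,0.06]'
python3 -m pendant '[-0.009,-0.05,0,0,0,0,0.06, -0.009,-0.05,0,0,0,0,0.06, -0.009,-0.05,0,0,0,0,0.06, -0.009,-0.05,0,0,0,0,0.06, -0.009,-0.04,0,0,0,0,0.06, -0.006,-0.025,0,0,0,0,0.06, -0.002,-0.006,0,0,0,0,0.06, 0,0,0,0,0,0,0.06]';python3 d.py .5026 .3052 .1112
```

```text
clock: 38.65
position: [0.5717, -0.0912, 0.0982]
ee_rot: [3.133, 0.229, 0.0]
force: [0.4, -0.2, 1.3]
width: 0.563
gripper_force: 25.0
t 38.65 pos [ 0.5717 -0.0912  0.0982] yaw 0.1456 zax [ 3.e-04 -2.e-04 -1.e+00] w 0.0517 F [ 0.4 -0.2  1.3] grip 25.0
clock: 39.9
position: [0.5565, 0.0347, 0.1781]
ee_rot: [3.142, -0.002, 0.001]
force: [0.1, 1.1, -1.3]
width: 0.654
gripper_force: 0.0
clock: 40.9
position: [0.5037, 0.3042, 0.1779]
ee_rot: [3.141, -0.0, -0.0]
force: [-0.5, -0.3, -0.0]
width: 0.652
gripper_force: 0.0
t 40.90 pos [0.5037 0.3042 0.1779] yaw -0.0001 zax [-0.e+00 -7.e-04 -1.e+00] w 0.0598 F [-0.5 -0.3 -0. ] grip 0.0
delta tool [-0.0011 -0.001   0.0667]
```

```bash
python3 -m pendant '[-0.001,-0.0005,0.01,0,0,0,0.06, 0,0,0.02,0,0,0,0.06, 0,0,0.018,0,0,0,0.06, 0,0,0.012,0,0,0,0.06, 0,0,0.005,0,0,0,0.06, 0,0,0.0015,0,0,0,0.06, 0,0,0,0,0,0,0.06]';python3 d.py .5026 .3052 .1112
python3 -m pendant '[0,0,0,0,0,0,0.045, 0,0,0,0,0,0,0.03, 0,0,0,0,0,0,0.025, 0,0,0,0,0,0,0.025, 0,0,0,0,0,0,0.025, 0,0,0,0,0,0,0.025]' 22;python3 d.py .5618 -.0069 .18
```

```text
clock: 41.78
position: [0.5028, 0.3056, 0.112]
ee_rot: [-3.141, -0.0, -0.001]
force: [0.8, -0.0, 0.8]
width: 0.656
gripper_force: 0.0
t 41.77 pos [0.5028 0.3056 0.112 ] yaw 0.0001 zax [ 6.e-04  4.e-04 -1.e+00] w 0.0602 F [ 0.8 -0.   0.8] grip 0.0
delta tool [-0.0002  0.0004  0.0008]
clock: 42.52
position: [0.5027, 0.3054, 0.1117]
ee_rot: [3.142, -0.0, 0.0]
force: [0.2, -0.5, 2.0]
width: 0.366
gripper_force: 22.0
t 42.52 pos [0.5027 0.3054 0.1117] yaw -0.0001 zax [ 2.e-04 -0.e+00 -1.e+00] w 0.0336 F [ 0.2 -0.5  2. ] grip 22.0
delta tool [ 0.0592  0.3123 -0.0683]
```

```bash
python3 -m pendant '[0,0,-0.008,0,0,0,0.025, 0,0,-0.018,0,0,0,0.025, 0,0,-0.022,0,0,0,0.025, 0,0.006,-0.018,0,0,0,0.025, 0,0.015,0,0,0,0,0.025, 0.002,0.025,0,0,0,0,0.025, 0.003,0.033,0,0,0,0,0.025, 0.006,0.036,0,0,0,0,0.025, 0.007,0.036,0,0,0,0,0.025, 0.01,0.036,0,0,0,0,0.025]'
python3 -m pendant '[0.01,0.036,0,0,0,0,0.025, 0.01,0.033,0,0,0,0,0.025, 0.007,0.025,0,0,0,0,0.025, 0.003,0.017,0,0,0,0,0.025, 0.001,0.009,0,0,0,0,0.025, 0,0.005,0,0,0,0,0.025, 0,0,0,0,0,0,0.025, 0,0,0,0,0,0,0.025]';python3 d.py .5618 -.0069 .1177
```

```text
clock: 43.78
position: [0.5299, 0.1157, 0.1769]
ee_rot: [3.141, -0.001, -0.002]
force: [0.8, 0.3, -1.3]
width: 0.368
gripper_force: 22.0
clock: 44.78
position: [0.5615, -0.0056, 0.1776]
ee_rot: [-3.141, -0.002, -0.0]
force: [0.3, -0.2, -1.7]
width: 0.37
gripper_force: 22.0
t 44.77 pos [ 0.5615 -0.0056  0.1776] yaw 0.0013 zax [ 1.e-04  4.e-04 -1.e+00] w 0.0340 F [ 0.3 -0.2 -1.7] grip 22.0
delta tool [0.0003 0.0013 0.0599]
```

```bash
python3 -m pendant '[0,0.0007,0.01,0,0,0,0.025, 0,0,0.016,0,0,0,0.025, 0,0,0.016,0,0,0,0.025, 0,0,0.008,0,0,0,0.025, 0,0,0.005,0,0,0,0.025, 0,0,0.0025,0,0,0,0.025, 0,0,0,0,0,0,0.025, 0,0,0.001,0,0,0,0.025, 0,0,0,0,0,0,0.025]';python3 d.py .5618 -.0069 .1177
python3 -m pendant '[0,0,0.001,0,0,0,0.025, 0,0,0,0,0,0,0.025]';python3 d.py .5618 -.0069 .1177
```

```text
clock: 45.9
position: [0.5617, -0.0073, 0.1193]
ee_rot: [3.142, -0.0, 0.001]
force: [-0.4, 0.7, -1.2]
width: 0.367
gripper_force: 22.0
t 45.90 pos [ 0.5617 -0.0073  0.1193] yaw -0.0000 zax [ 4.e-04 -1.e-04 -1.e+00] w 0.0337 F [-0.4  0.7 -1.2] grip 22.0
delta tool [ 0.0001 -0.0004  0.0016]
clock: 46.15
position: [0.5615, -0.0073, 0.118]
ee_rot: [3.142, -0.0, -0.0]
force: [-0.3, -0.9, -1.3]
width: 0.369
gripper_force: 22.0
t 46.15 pos [ 0.5615 -0.0073  0.118 ] yaw -0.0000 zax [-0. -0. -1.] w 0.0338 F [-0.3 -0.9 -1.3] grip 22.0
delta tool [ 0.0003 -0.0004  0.0003]
```

```bash
python3 -m pendant '[0,0,0.0008,0,0,0,0.025, 0,0,0,0,0,0,0.025]';python3 d.py
python3 -m pendant '[0,0,0,0,0,0,0.06, 0,0,0,0,0,0,0.06, 0,0,0,0,0,0,0.06, 0,0,-0.02,0,0,0,0.06, 0,0,-0.03,0,0,0,0.06, 0,0,-0.015,0,0,0,0.06, 0.002,-0.03,0,0,0,0,0.06, 0.004,-0.045,0,0,0,0,0.06, 0.004,-0.05,0,0,0,0,0.06, 0.004,-0.05,0,0,0,0,0.06]'
python3 -m pendant '[0.004,-0.05,0,0,0,0,0.06, 0.003,-0.045,0,0,0,0,0.06, 0.001,-0.025,0,0,0,0,0.06, 0,-0.014,0,0,0,0,0.06, 0,0,0,0,0,0,0.06]';python3 d.py .5838 .3019 .105
```

```text
clock: 46.4
position: [0.5618, -0.0074, 0.1177]
ee_rot: [3.141, -0.0, 0.001]
force: [-1.0, -0.3, 3.4]
width: 0.366
gripper_force: 22.0
t 46.40 pos [ 0.5618 -0.0074  0.1177] yaw -0.0001 zax [ 6.e-04 -2.e-04 -1.e+00] w 0.0336 F [-1.  -0.3  3.4] grip 22.0
clock: 47.65
position: [0.5755, 0.1689, 0.1819]
ee_rot: [3.141, -0.001, -0.0]
force: [2.0, -0.6, 0.4]
width: 0.653
gripper_force: 0.0
clock: 48.28
position: [0.5832, 0.3021, 0.1819]
ee_rot: [3.141, 0.002, -0.001]
force: [-0.1, -0.1, -1.0]
width: 0.653
gripper_force: 0.0
t 48.27 pos [0.5832 0.3021 0.1819] yaw 0.0011 zax [-6.e-04 -2.e-04 -1.e+00] w 0.0600 F [-0.1 -0.1 -1. ] grip 0.0
delta tool [0.0006 0.0002 0.0769]
```

```bash
python3 -m pendant '[0,0,0.01,0,0,0,0.06, 0,0,0.02,0,0,0,0.06, 0,0,0.022,0,0,0,0.06, 0,0,0.015,0,0,0,0.06, 0,0,0.007,0,0,0,0.06, 0,0,0.002,0,0,0,0.06, 0,0,0,0,0,0,0.06]';python3 d.py .5838 .3019 .105
python3 -m pendant '[0,0,0,0,0,0,0.045, 0,0,0,0,0,0,0.03, 0,0,0,0,0,0,0.02, 0,0,0,0,0,0,0.02, 0,0,0,0,0,0,0.02, 0,0,0,0,0,0,0.02]' 25;python3 d.py .5516 .0713 .171
```

```text
clock: 49.15
position: [0.5838, 0.3019, 0.1068]
ee_rot: [-3.141, -0.0, -0.001]
force: [0.1, -0.6, 0.2]
width: 0.656
gripper_force: 0.0
t 49.15 pos [0.5838 0.3019 0.1068] yaw 0.0000 zax [ 7.e-04  4.e-04 -1.e+00] w 0.0602 F [ 0.1 -0.6  0.2] grip 0.0
delta tool [-0.     -0.      0.0018]
clock: 49.9
position: [0.5836, 0.3017, 0.1064]
ee_rot: [-3.142, 0.0, -0.0]
force: [-0.5, 0.7, 1.5]
width: 0.313
gripper_force: 25.0
t 49.90 pos [0.5836 0.3017 0.1064] yaw -0.0001 zax [ 2.e-04  1.e-04 -1.e+00] w 0.0287 F [-0.5  0.7  1.5] grip 25.0
delta tool [-0.032   0.2304 -0.0646]
```

```bash
python3 -m pendant '[0,0,-0.008,0,0,0,0.02, 0,0,-0.018,0,0,0,0.02, 0,0,-0.022,0,0,0,0.02, 0.0,0,-0.018,0,0,0,0.02, -0.002,0.01,0,0,0,0,0.02, -0.003,0.02,0,0,0,0,0.02, -0.004,0.03,0,0,0,0,0.02, -0.005,0.035,0,0,0,0,0.02, -0.005,0.035,0,0,0,0,0.02, -0.005,0.035,0,0,0,0,0.02]'
python3 -m pendant '[-0.004,0.03,0,0,0,0,0.02, -0.003,0.02,0,0,0,0,0.02, -0.001,0.01,0,0,0,0,0.02, 0,0.005,0,0,0,0,0.02, 0,0,0,0,0,0,0.02, 0,0,0,0,0,0,0.02]';python3 d.py .5516 .0713 .1124
```

```text
clock: 51.15
position: [0.5583, 0.1333, 0.1712]
ee_rot: [3.14, -0.002, -0.003]
force: [0.2, 0.8, -3.8]
width: 0.313
gripper_force: 25.0
clock: 51.9
position: [0.5516, 0.0728, 0.1723]
ee_rot: [-3.141, -0.002, -0.0]
force: [-0.2, 0.3, -2.9]
width: 0.314
gripper_force: 25.0
t 51.90 pos [0.5516 0.0728 0.1723] yaw 0.0014 zax [ 1.e-04  5.e-04 -1.e+00] w 0.0288 F [-0.2  0.3 -2.9] grip 25.0
delta tool [0.     0.0016 0.0599]
```

```bash
python3 -m pendant '[0,0.0007,0.01,0,0,0,0.02, 0,0,0.016,0,0,0,0.02, 0,0,0.016,0,0,0,0.02, 0,0,0.008,0,0,0,0.02, 0,0,0.005,0,0,0,0.02, 0,0,0.0025,0,0,0,0.02, 0,0,0,0,0,0,0.02, 0,0,0.001,0,0,0,0.02, 0,0,0,0,0,0,0.02]';python3 d.py .5516 .0713 .1124
python3 -m pendant '[0,0,0.001,0,0,0,0.02, 0,0,0,0,0,0,0.02]';python3 d.py .5516 .0713 .1124
```

```text
clock: 53.02
position: [0.5517, 0.0709, 0.114]
ee_rot: [3.142, -0.0, 0.001]
force: [0.2, 0.3, -3.6]
width: 0.314
gripper_force: 25.0
t 53.02 pos [0.5517 0.0709 0.114 ] yaw -0.0001 zax [ 4.e-04 -0.e+00 -1.e+00] w 0.0288 F [ 0.2  0.3 -3.6] grip 25.0
delta tool [-0.0001 -0.0004  0.0016]
clock: 53.28
position: [0.5515, 0.071, 0.1127]
ee_rot: [3.142, 0.0, -0.0]
force: [0.5, -0.8, -3.8]
width: 0.31
gripper_force: 25.0
t 53.27 pos [0.5515 0.071  0.1127] yaw 0.0001 zax [-0.e+00 -1.e-04 -1.e+00] w 0.0284 F [ 0.5 -0.8 -3.8] grip 25.0
delta tool [ 0.0001 -0.0003  0.0003]
```

Lower the last bit, release, rise and retreat to the left towards the robot, then look.

```bash
python3 -m pendant '[0,0,0.0008,0,0,0,0.02, 0,0,0,0,0,0,0.02]';python3 d.py
python3 -m pendant '[0,0,0,0,0,0,0.055, 0,0,0,0,0,0,0.055, 0,0,0,0,0,0,0.055, 0,0,-0.02,0,0,0,0.055, 0,0,-0.03,0,0,0,0.055, 0,0,-0.04,0,0,0,0.055, 0,0,-0.04,0,0,0,0.055, -0.02,-0.03,0,0,0,0,0.055, -0.03,-0.04,0,0,0,0,0.055, -0.03,-0.045,0,0,0,0,0.055]'
python3 -m pendant '[-0.03,-0.045,0,0,0,0,0.055, -0.03,-0.045,0,0,0,0,0.055, -0.03,-0.045,0,0,0,0,0.055, -0.01,-0.045,0,0,0,0,0.055, 0,-0.045,0,0,0,0,0.055, 0,-0.02,0,0,0,0,0.055, 0,0,0,0,0,0,0.055]'
python3 - <<'E'
from h import *
im=save('side','s10.png'); t=save('top','t10.png')
a=cv2.resize(im[100:250,190:340,::-1],(400,400),interpolation=cv2.INTER_CUBIC); b=cv2.resize(t[115:275,190:430,::-1],(400,267),interpolation=cv2.INTER_CUBIC); c=np.zeros((400,800,3),np.uint8); c[:,:400]=a; c[:267,400:]=b; cv2.imwrite('pics/c10.png',c)
z0=cv2.imread('pics/top0.png').astype(int); d=np.abs(z0-t[:,:,::-1].astype(int)).max(2)[125:215,190:335]; print('changed px in caddy',(d>40).sum())
E
python3 d.py
```

```text
clock: 53.52
position: [0.5518, 0.071, 0.1124]
ee_rot: [-3.142, 0.0, -0.001]
force: [-0.9, -0.8, 2.0]
width: 0.316
gripper_force: 25.0
t 53.52 pos [0.5518 0.071  0.1124] yaw -0.0001 zax [ 7.e-04  0.e+00 -1.e+00] w 0.0290 F [-0.9 -0.8  2. ] grip 25.0
clock: 54.78
position: [0.4708, 0.1867, 0.2421]
ee_rot: [-3.142, 0.002, -0.001]
force: [0.3, 0.9, 0.1]
width: 0.6
gripper_force: 0.0
clock: 55.65
position: [0.3707, 0.4325, 0.2416]
ee_rot: [-3.141, -0.004, 0.001]
force: [-0.4, -0.5, 0.2]
width: 0.6
gripper_force: 0.0
changed px in caddy 125
t 55.75 pos [0.3716 0.4303 0.2417] yaw -0.0001 zax [-1.e-04 -1.e-03 -1.e+00] w 0.0548 F [ 0.3 -0.3 -0.1] grip 0.0
```

View pics/c10.png

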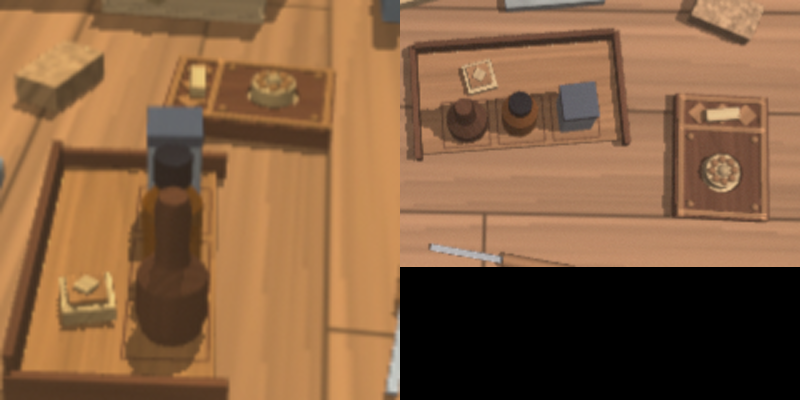

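Both views show the mallet, the bottle and the tin standing in their bays, unmoved against the first picture apart from the 125 changed pixels mostly expected at the rosette's old place. The boss is at (479,77), and the rosette lies level in the recess at (721,172). I'm handing the job in.

```bash
python3 -c "
from cell import sign_off
print(sign_off())"
```

```text
the job is handed in; nothing more can be done
None
```

The job is handed in at about 56 s of the 144 s: the last pictures show the rosette lying level and face up in the recess, the mallet, bottle and tin upright in their original bays, and the boss where it was.

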